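# Dispense a reel of solder with the lever and ease the lid shut

## Task

Two reel dispensers stand on the bench, built alike, but one is wide and holds a wide reel of solder, the other is narrow and holds a narrow reel. Press the lever of the wide one all the way down with a fingertip, so that its lid lifts, and hold it down until the reel has rolled out and lies still against the stop at the front of the chute; then ease the lever up again over a few seconds so that the lid closes without slamming, and take the hand away. Work only by that lever: do not touch the lids or the reels, leave the other dispenser alone, and leave everything else on the bench where it is.

Things in the scene. Friction and masses are not known exactly. Their poses are not given: they have to be found in the camera images.
- wide_unit: grey gravity dispenser fixed to the bench, the wide one. Origin: on the bench below the lid, mid-chute; x points back into the hopper, y left, z up. Open-topped hopper 54 mm wide, 102 high (back wall 75), at x 0 to 94 mm; black gear case to its right (x -35 to 45, y -54 to -27 mm, 112 high) links lever and lid; in front (-x) an open chute, rails 40 mm high, slopes down to a stop. Lever along the right side.
- wide_pad (a point): top centre of the pad on the wide-reel dispenser's lever: a flat plate with a rubber top, 44 mm along the lever, 36 mm across, 8 mm thick. At rest 81 mm above the bench, 32 mm when fully pressed; it moves nearly straight down about a pivot 130 mm behind it (along the dispenser's +x). It lies at x -127, y -65 mm in the dispenser's frame, 20 mm clear of the chute.
- wide_lever (a joint): angle of the wide-reel dispenser's lever, rad: 0 at rest (pad up), 0.38 fully pressed (hard stop). A spring pushes it back up: about 3 N at the pad at rest, 6 N when fully pressed; let go, it flies up at once and the lid slams.
- wide_lid (a joint): angle of the wide-reel dispenser's lid, rad: 0 shut (upright across the chute), 1.45 fully open (nearly level, pointing forward); geared to the lever, 3.8 times its angle. The reel passes from about 1.2. The lid slams if it comes shut faster than 2 rad/s, i.e. if the pad rises faster than about 65 mm/s; 15 mm/s is gentle.
- wide_stop (a point): the front stop of the wide-reel dispenser's chute: middle of its inner face, at x = -140 mm in the dispenser's frame, on the chute's floor, 20 mm above the bench (40 mm under the lid). The stop is 4 mm thick, its top 40 mm above the bench; the chute is 54 mm wide outside, with walls 4 mm thick.
- wide_edge (a point): middle of the lower, free edge of the wide-reel dispenser's lid, an aluminium plate 44 mm wide, 52 mm long, 4 mm thick. Its hinge is 95 mm above the bench over the dispenser's origin; shut, the edge is 43 mm above the bench, open 89 mm and 52 mm forward of the hinge. Not to be touched.
- wide_reel: the wide reel of solder, a cylinder 34 mm in diameter, 38 mm wide, black flanges, about 100 g, waiting in the hopper behind the lid, axle across the chute. Origin: its centre, 60 mm above the bench at the start, about 40 mm against the front stop, at x = -123 mm in its dispenser's frame. It rolls there by itself within about 1 s of the lid opening.
- narrow_unit: grey gravity dispenser fixed to the bench, the narrow one, not to be worked. Origin: on the bench below the lid, mid-chute; x points back into the hopper, y left, z up. Open-topped hopper 32 mm wide, 102 high (back wall 75), at x 0 to 94 mm; black gear case to its right (x -35 to 45, y -43 to -16 mm, 112 high) links lever and lid; in front (-x) an open chute, rails 40 mm high, slopes down to a stop. Lever along the right side.
- narrow_pad (a point): top centre of the pad on the narrow-reel dispenser's lever: a flat plate with a rubber top, 44 mm along the lever, 36 mm across, 8 mm thick. At rest 81 mm above the bench, 32 mm when fully pressed; it moves nearly straight down about a pivot 130 mm behind it (along the dispenser's +x). It lies at x -127, y -54 mm in the dispenser's frame, 20 mm clear of the chute.
- narrow_lever (a joint): angle of the narrow-reel dispenser's lever, rad: 0 at rest (pad up), 0.38 fully pressed (hard stop). A spring pushes it back up: about 3 N at the pad at rest, 6 N when fully pressed; let go, it flies up at once and the lid slams.
- narrow_lid (a joint): angle of the narrow-reel dispenser's lid, rad, like the other: 0 shut, 1.45 open. Not to be touched.
- narrow_reel: the narrow reel, 34 mm in diameter and 16 mm wide, waiting in the other hopper. Origin: its centre. Stays there.
- flux_bottle: upright plastic bottle, 42 mm in diameter, 80 mm high, loose, standing to the right of the wide-reel dispenser's lever. Origin: centre of its underside.
- paste_jar: small jar, 44 mm in diameter, 45 mm high, loose, standing to the right of the narrow-reel dispenser's lever. Origin: centre of its underside.
- circuit_board: green circuit board 110 x 75 mm, up to 17 mm high with its parts, loose. Origin: centre of its underside.
- tweezers: steel tweezers 110 mm long, 6 mm high, lying loose. Origin: centre of the underside.
- cutters: side cutters with red handles, about 115 mm long, 13 mm high, lying loose. Origin: on the bench below the joint, near the jaws.
- tip_cleaner: dark steel tin with a ball of brass wool, 70 mm in diameter, 52 mm high, loose. Origin: centre of its underside.

How it is judged (in metres and radians):
On the way, in this order (a step that is already met when the one before it is completed fails the run):
1. the lid of the wide-reel dispenser is held fully open with the reel lying still against the front stop (value of joint wide_lid above 1.3 rad and x of wide_reel in the frame of wide_unit between -0.135 and -0.105 m and y of wide_reel in the frame of wide_unit between -0.012 and 0.012 m and z of wide_reel in the frame of wide_unit below 0.055 m and linear speed of wide_reel below 0.03 m/s), for 0.2 s.
2. the lid is shut again (value of joint wide_lid below 0.06 rad and value of joint wide_lever below 0.02 rad and x of wide_reel in the frame of wide_unit between -0.135 and -0.105 m and y of wide_reel in the frame of wide_unit between -0.012 and 0.012 m and z of wide_reel in the frame of wide_unit below 0.055 m), for 0.2 s.
At the end, for the whole second after the job is handed in: The wide-reel lid is shut (within 0.06 rad), its lever fully up (0.02 rad), and the wide reel lies still against the front stop (centre 105 to 135 mm in front of the lid, within 12 mm of the middle); the other lever is up (all of step 2 and linear speed of wide_reel below 0.03 m/s and value of joint narrow_lever below 0.02 rad); the robot touches nothing.
It fails at once if the lid slams: it comes shut faster than 2 rad/s (value of joint wide_lid below 0.25 rad and velocity of joint wide_lid below -2 rad/s).
It fails at once if a lid or a reel is touched by the robot (contact force between any of the fingers, the arm and wide_lid above 0.5 N or contact force between any of the fingers, the arm and wide_reel above 0.5 N or contact force between any of the fingers, the arm and narrow_lid above 0.5 N or contact force between any of the fingers, the arm and narrow_reel above 0.5 N).
It fails at once if a reel is lifted (height (world z) of any of wide_reel, narrow_reel above 0.085 m).
It fails at once if the other dispenser is worked or its reel moved (value of joint narrow_lever above 0.08 rad or distance of narrow_reel from where it was at the start of the episode above 0.02 m).
It fails at once if something else on the bench is moved by more than 20 mm (distance of any of flux_bottle, paste_jar, circuit_board, tweezers, cutters, tip_cleaner from where it was at the start of the episode above 0.02 m).
It also fails if it takes over 40 s, if anything falls off the work surface, if the arm or the gripper's body presses on something with over 40 N, if the wrist force passes 120 N, or if a joint passes its speed limit or range.

## Robot

A 6-joint arm with a two-finger parallel gripper is mounted at the origin on the work surface. World frame = base frame: x ahead of the robot, y to its left, z up, the work surface at z = 0. Lengths are in m, angles in degrees, forces in N, time in s.
With the tool pointing down it reaches from about 0.4 to 0.825 m from the base axis. Payload 7 kg.
Tool frame: the origin (TCP) lies between the finger pads; the fingertips stand 11 mm ahead of it and the grasp point (between the pads) lies 8 mm behind it (ctrl.tips_ahead is the distance from the TCP to the fingertips, in m); z points along the fingers, y is the line along which they close (so a half turn about z gives the same grasp; the last joint's range is limited). The gripper opens to 88 mm and grips with 3 to 60 N. Pads are 19 mm wide; open, the fingers measure 130 mm over their backs; the gripper's body (78 mm by 193 mm) begins 47 mm behind the grasp point.
Start: joints at [-54.368, 20.546, 0.682, 0, -70.136, -16.507], TCP at [0.221, -0.638, 0.238] pointing down, gripper open.
Joint ranges: [-176.03, 176.03], [-82.01, 121.73], [-58.28, 71.71], [-173.87, 95.51], [-174.79, -0.11], [-173.66, 173.66]. Speed limits (degrees/s): [136.94, 136.94, 172.46, 180, 180, 180].

## Interface

Orientations are given as [roll, pitch, yaw] about the fixed x, y, z axes, in that order (R = Rz(yaw) Ry(pitch) Rx(roll)).
In Python, from cell import monitor, imaging, job, ctrl gives the robot as it stands. The module is installed in compiled form; this text tells all that it offers.
- The arm moves only by the shell command python3 -m jog 'ROWS' [OPENING] [FORCE]. ROWS is JSON, a list of rows, each a list of 2 entries, a list of its own where there are three numbers: the shift along the tool's x, y, z scaled (see below), then the turn, a rotation vector about the tool's x, y, z scaled (see below). In form: [[[x, y, z], [rx, ry, rz]], ...]. A call has 1 to 5 rows; each row is the pose to reach, as a shift and turn from the pose commanded when the call began, along the tool's axes at that moment, turning the shorter way round; what a row does not reach only later rows make up. The controller multiplies each number of a shift by 150 mm and each number of a turn by 180 degrees. A row lasts 1/10 s, in which the tool goes at most 50 mm and 8.59 degrees, less where a joint would pass 70% of its speed; a pose out of reach is approached as far as the arm can. A call with a number of a shift or a turn outside -1 to 1 is refused whole. A call with a gripper value outside its range is refused whole. OPENING is the opening, from 0 (shut) to 1 (fully open), set as the call begins (- or left out, the last holds). The fingers move at their own pace and stop on an object; FORCE is the grip in N (left out, the last holds). Time passes only in rows, so rows that repeat a pose let the fingers close. It gives the time, the measured TCP pose, the force, the opening and the grip force at its end, in the units of the state.
- monitor.observe(): the state, without advancing time (a new reading comes with each control period).
- imaging.grab_frame(name): name is "side" or "top"; returns (picture, depth): 480x640x3 uint8, red, green, blue; 480x640 float32, m along the optical axis (not along the pixel's ray), 0 where there is no reading.
- imaging.camera_model(name): a dict with "camera_matrix" (3x3 intrinsics, pixels), "k1" (the pictures are not rectified: a ray, as slopes to the right and down, at radius r is drawn at 1 + k1 r^2 times it, then the intrinsics apply), "rvec" (rotation vector, rad) and "tvec" (3), from world to camera coordinates, as OpenCV has them. Camera axes: x right, y down, z forward; pixel columns grow to the right and rows downward; lengths in m; the calibration is good to about 2 mm. A picture is of the moment at which its call begins. camera_model takes no time and is no camera call.
- job.finish_job(): hands the job in; it is judged then, once.
The state is a dict: "time_s": time; "joints": joint angles; "qd": joint speeds; "tau": joint torques, N m; "eef_pos": TCP position; "ee_rot": TCP orientation; "wrist_force": force on the tool from outside, world axes, zero at the start; "wrist_torque": the same for the moment, N m; "width": finger opening in m; "grip_force": force on a finger pad.
Only numpy, scipy, OpenCV 4.12 (cv2) and the standard library are available. Lean on these libraries where they do the work, as an engineer would, in place of code of your own. Each camera call takes 0.05 s, during which the arm holds its last target. There are 200 camera calls.

## Working session

There is one attempt and no reset: what is moved stays moved. The work goes in short steps, Python scripts to look and compute and a shell command to move; the robot and the scene stay as the last step left them, time stands still between calls to the robot, and variables do not carry over. Pictures are saved under pics/ and viewed, at most 10 in all, crops included, and the job is handed in when it is done.

```bash
mkdir -p pics; cat > h.py <<'E'
import numpy as np, cv2
from cell import monitor, imaging, job, ctrl
def cloud(name):
    im,d=imaging.grab_frame(name); m=imaging.camera_model(name)
    K=np.array(m["camera_matrix"],float); R=cv2.Rodrigues(np.array(m["rvec"],float))[0]; t=np.array(m["tvec"],float).ravel()
    v,u=np.mgrid[0:480,0:640]; xd=(u-K[0,2])/K[0,0]; yd=(v-K[1,2])/K[1,1]
    x,y=xd.copy(),yd.copy()
    for _ in range(20):
        f=1+m["k1"]*(x*x+y*y); x,y=xd/f,yd/f
    P=np.stack([x*d,y*d,d],-1)
    W=(P-t)@R; W[d==0]=np.nan
    return im,d,W
E
python3 - <<'E'
from h import *
for n in("top","side"):
    im,d,W=cloud(n); np.savez(f"{n}0.npz",im=im,W=W); cv2.imwrite(f"pics/{n}0.png",im[...,::-1])
s=monitor.observe(); print(s["eef_pos"],s["ee_rot"],s["width"],ctrl.tips_ahead)
E
```

```text
[ 0.22100896 -0.63734756  0.23674894] [ 1.79916785e+02 -7.50081813e-03 -1.60880101e+02] 0.0879877002902249 0.011
```

View pics/top0.png

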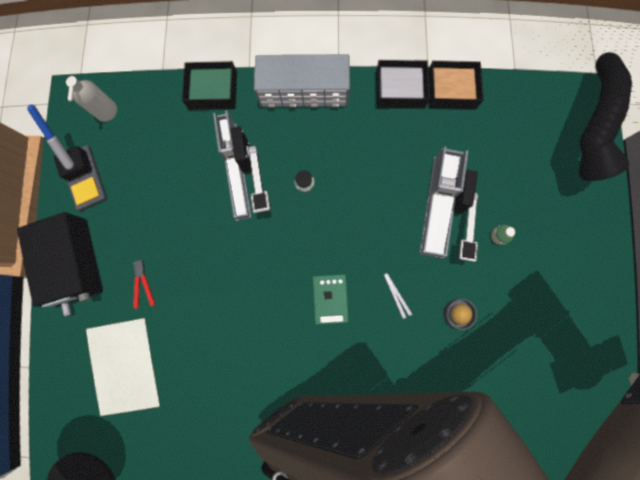

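View pics/side0.png

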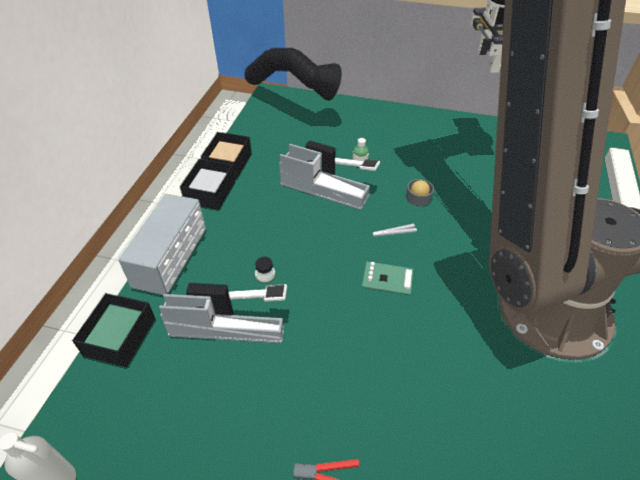

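The top view shows the wide unit on the right: chute at (437,220), pad at (469,251) and flux bottle at (503,235). The narrow unit is at (237,170) with its pad at (260,201). The side view agrees.

```bash
python3 - <<'E'
from h import *
for n in("top","side"):
    f=np.load(n+"0.npz");W=f["W"];im=f["im"]
    if n=="top": print(W[250,469],W[235,503],W[220,437],W[201,260])
    c=np.load("top0.npz")["W"][250,469] if n=="top" else c
    z=W[...,2]; dist=np.hypot(W[...,0]-c[0],W[...,1]-c[1])
    m=(dist<.045)&(z>.07)&(z<.095)
    # pad: wider part
    P=W[m]; v,u=np.nonzero(m); print(n,m.sum(),u.min(),u.max(),v.min(),v.max())
    print(cv2.minAreaRect(P[:,:2].astype(np.float32)*1000),np.median(P[:,2]))
    dark=m&(im.max(-1)<90); Q=W[dark]; print("dark",dark.sum(),Q.mean(0),cv2.minAreaRect(Q[:,:2].astype(np.float32)*1000))
    # hopper and chute, body points
    h=(dist<.30)&(z>.015)&(z<.13)
    for lo,hi in((.03,.045),(.095,.106),(.108,.118)):
        S=W[h&(z>lo)&(z<hi)&(np.abs(W[...,1]-c[1]-.05)<.12)]; 
        if len(S)>5: print(lo,len(S),S.mean(0).round(3),[np.round(q,1) for q in cv2.minAreaRect(S[:,:2].astype(np.float32)*1000)])
    b=np.linalg.norm(W[...,:2]-np.load("top0.npz")["W"][235,503][:2],axis=-1)<.05
    b&=(z>.02)&(z<.09); print("bottle",W[b].mean(0),W[b].min(0),W[b].max(0))
E
python3 - <<'E'
import cv2
a=cv2.imread("pics/top0.png")[130:280,400:540];cv2.imwrite("pics/c.png",cv2.resize(a,None,fx=4,fy=4,interpolation=2))
E
```

```text
[ 0.474606   -0.30198122  0.08116193] [ 0.51088679 -0.38899111  0.0578057 ] [ 0.54891207 -0.24317216  0.03182739] [0.5836853  0.16092085 0.08090192]
top 365 460 476 231 261
((485.8736267089844, -303.13616943359375), (36.16343307495117, 66.89246368408203), 77.68157196044922) 0.08029569343548743
dark 167 [ 0.47532599 -0.30091789  0.08113429] ((475.20928955078125, -300.9549560546875), (26.436248779296875, 33.15024948120117), 81.91148376464844)
0.03 1293 [ 0.513 -0.262  0.037] [array([ 501.6, -259.2]), array([411.6, 106. ]), np.float64(5.4)]
0.095 304 [ 0.635 -0.268  0.1  ] [array([ 634.7, -266.3]), array([135.5,  70.1]), np.float64(0.3)]
0.108 390 [ 0.609 -0.299  0.111] [array([ 614.3, -272.9]), array([80.1, 81.4]), np.float64(78.6)]
bottle [ 0.51377041 -0.3899746   0.05421391] [ 0.49531075 -0.4159087   0.02006125] [ 0.53574599 -0.37516988  0.08534579]
side 201 353 379 159 169
((485.2093505859375, -302.77435302734375), (38.06101989746094, 67.45352172851562), 77.18409729003906) 0.08108894204360813
dark 68 [ 0.47538252 -0.302559    0.08269202] ((474.7406005859375, -303.65924072265625), (30.049129486083984, 30.128765106201172), 83.86693572998047)
0.03 1106 [ 0.514 -0.257  0.037] [array([ 501.6, -260. ]), array([409.8, 109.5]), np.float64(5.7)]
0.095 309 [ 0.635 -0.27   0.101] [array([ 636.4, -266.8]), array([ 70. , 135.1]), np.float64(88.4)]
0.108 204 [ 0.607 -0.298  0.112] [array([ 608.3, -300.1]), array([30.5, 79.9]), np.float64(80.9)]
bottle [ 0.51366781 -0.38862334  0.05197567] [ 0.49417436 -0.40878529  0.02157546] [ 0.53587527 -0.37629625  0.08371659]
```

View pics/c.png

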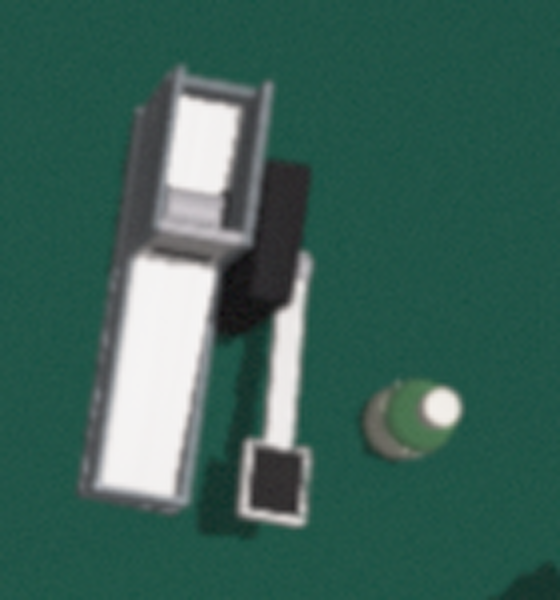

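The wide unit has a yaw of about -9°, and its pad is at (0.475, -0.302). I'll press with the fingers shut and tool y across the lever (tool yaw 171°), so the body stays clear of the gear case and lid.

```bash
cat >> h.py <<'E'
from scipy.spatial.transform import Rotation as Ro
def plan(pos,yaw=171):
    s=monitor.observe(); R=Ro.from_euler("xyz",s["ee_rot"],degrees=True); T=Ro.from_euler("xyz",[180,0,yaw],degrees=True)
    print("t",round(s["time_s"],2),"tcp",np.round(s["eef_pos"],4),np.round(s["ee_rot"],2),"F",np.round(s["wrist_force"],2),"shift",(R.inv().apply(np.array(pos)-s["eef_pos"])/.15).round(3),"turn",((R.inv()*T).as_rotvec()/np.pi).round(4))
E
python3 -c "
from h import *
plan([.475,-.302,.2])"
```

```text
t 0.1 tcp [ 0.221  -0.6373  0.2367] [ 1.7992e+02 -1.0000e-02 -1.6088e+02] F [-0.21 -0.05  0.57] shift [-2.332  1.557  0.247] turn [ 0.0004 -0.0002  0.1562]
```

```bash
python3 -m jog '[[[-0.2,0.13,0],[0,0,0]],[[-0.4,0.27,0],[0,0,0]],[[-0.6,0.4,0],[0,0,0]],[[-0.8,0.53,0],[0,0,0]],[[-1,0.67,0],[0,0,0]]]' 0
python3 -m jog '[[[-0.2,0.13,0],[0,0,0]],[[-0.4,0.27,0],[0,0,0]],[[-0.6,0.4,0],[0,0,0]],[[-0.8,0.53,0],[0,0,0]],[[-1,0.67,0],[0,0,0]]]'
python3 -m jog '[[[-0.1,0.06,0],[0,0,0.04]],[[-0.2,0.13,0],[0,0,0.08]],[[-0.33,0.22,0],[0,0,0.12]],[[-0.33,0.22,0],[0,0,0.156]],[[-0.33,0.22,0],[0,0,0.156]]]'
python3 -c "
from h import *
plan([.475,-.302,.2])"
```

```text
time_s: 0.6
eef_pos: [0.3305, -0.4923, 0.2371]
ee_rot: [180.0, -0.0, -160.9]
wrist_force: [1.4, -0.8, 0.1]
width: 0.053
grip_force: 0.0
time_s: 1.1
eef_pos: [0.4393, -0.3482, 0.2373]
ee_rot: [180.0, -0.0, -160.9]
wrist_force: [1.0, 0.2, 0.8]
width: 0.0137
grip_force: 0.0
time_s: 1.6
eef_pos: [0.4748, -0.3015, 0.2372]
ee_rot: [180.0, -0.0, 171.0]
wrist_force: [-0.5, 0.6, 0.0]
width: 0.0001
grip_force: 0.0
t 1.6 tcp [ 0.4748 -0.3015  0.2372] [ 1.7999e+02 -4.0000e-02  1.7102e+02] F [-0.53  0.64  0.  ] shift [-0.002 -0.003  0.248] turn [ 0.0001 -0.0002  0.0001]
```

```bash
python3 -m jog '[[[0,0,0.2],[0,0,0]],[[0,0,0.4],[0,0,0]],[[0,0,0.6],[0,0,0]],[[0,0,0.8],[0,0,0]],[[0,0,0.9],[0,0,0]]]'
python3 - <<'E'
from h import *
im,d,W=cloud("side"); a=cv2.resize(im[110:230,260:420],None,fx=4,fy=4,interpolation=2)
im,d,W=cloud("top"); b=cv2.resize(im[140:290,400:540],None,fx=3.2,fy=3.2,interpolation=2)
cv2.imwrite("pics/s1.png",a[...,::-1]); cv2.imwrite("pics/t1.png",b[...,::-1]); plan([.475,-.302,.092])
E
```

```text
time_s: 2.1
eef_pos: [0.4728, -0.302, 0.0998]
ee_rot: [180.0, -0.2, 171.2]
wrist_force: [-0.4, 0.6, -0.3]
width: 0.0003
grip_force: 0.0
t 2.2 tcp [ 0.4726 -0.302   0.1   ] [179.96  -0.28 171.16] F [ 0.14 -0.29  0.36] shift [-0.016  0.002  0.053] turn [ 0.0002 -0.0016  0.0009]
```

View pics/s1.png

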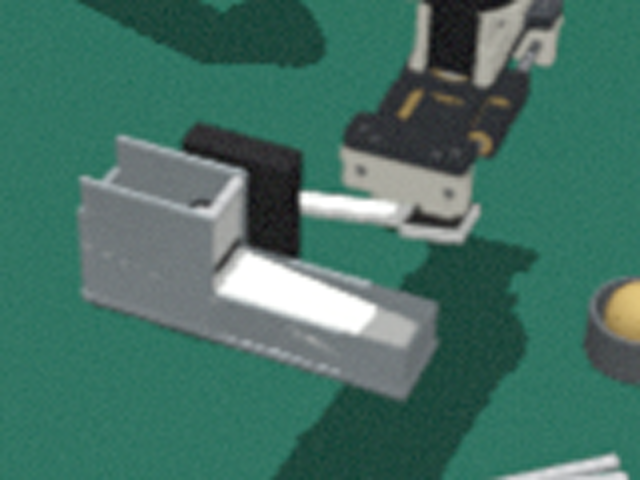

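The fingertips hover just above the pad, around (440,210). Now I'll press.

```bash
python3 -m jog '[[[-0.015,0,0.03],[0,0,0]],[[-0.015,0,0.06],[0,0,0]],[[-0.015,0,0.09],[0,0,0]],[[-0.015,0,0.12],[0,0,0]],[[-0.015,0,0.15],[0,0,0]]]'
python3 -m jog '[[[0,0,0.03],[0,0,0]],[[0,0,0.06],[0,0,0]],[[0,0,0.09],[0,0,0]],[[0,0,0.12],[0,0,0]],[[0,0,0.15],[0,0,0]]]'
python3 -m jog '[[[0,0,0.02],[0,0,0]],[[0,0,0.04],[0,0,0]],[[0,0,0.06],[0,0,0]],[[0,0,0.07],[0,0,0]],[[0,0,0.07],[0,0,0]]]'
```

```text
time_s: 2.7
eef_pos: [0.4766, -0.3025, 0.0802]
ee_rot: [-180.0, 0.0, 171.1]
wrist_force: [-2.5, 0.8, 4.0]
width: 0.0004
grip_force: 1.8
time_s: 3.2
eef_pos: [0.4766, -0.3025, 0.0572]
ee_rot: [-180.0, -0.0, 171.0]
wrist_force: [-4.3, 0.6, 5.8]
width: 0.0002
grip_force: 2.9
time_s: 3.7
eef_pos: [0.4775, -0.3026, 0.047]
ee_rot: [-180.0, 0.1, 171.1]
wrist_force: [-3.3, 1.0, 5.5]
width: 0.0008
grip_force: 2.9
```

```bash
python3 -m jog '[[[0,0,0.015],[0,0,0]],[[0,0,0.03],[0,0,0]],[[0,0,0.03],[0,0,0]],[[0,0,0.03],[0,0,0]],[[0,0,0.03],[0,0,0]]]'
python3 -m jog '[[[0,0,0.01],[0,0,0]],[[0,0,0.01],[0,0,0]],[[0,0,0.01],[0,0,0]],[[0,0,0.01],[0,0,0]],[[0,0,0.01],[0,0,0]]]'
python3 - <<'E'
from h import *
im,d,W=cloud("side"); a=cv2.resize(im[110:230,260:420],None,fx=4,fy=4,interpolation=2)
cv2.imwrite("pics/s2.png",a[...,::-1]); plan([.475,-.302,.092])
E
```

```text
time_s: 4.2
eef_pos: [0.4779, -0.3028, 0.0441]
ee_rot: [-180.0, 0.1, 171.1]
wrist_force: [-5.7, 3.4, 18.1]
width: 0.0003
grip_force: 9.4
time_s: 4.7
eef_pos: [0.478, -0.3028, 0.0436]
ee_rot: [-179.9, 0.2, 171.1]
wrist_force: [-8.2, 5.9, 27.4]
width: 0.0002
grip_force: 14.2
t 4.75 tcp [ 0.478  -0.3028  0.0436] [-1.7995e+02  1.6000e-01  1.7112e+02] F [-7.69  4.34 26.47] shift [ 0.02   0.002 -0.323] turn [-0.0003  0.0009  0.0006]
```

View pics/s2.png

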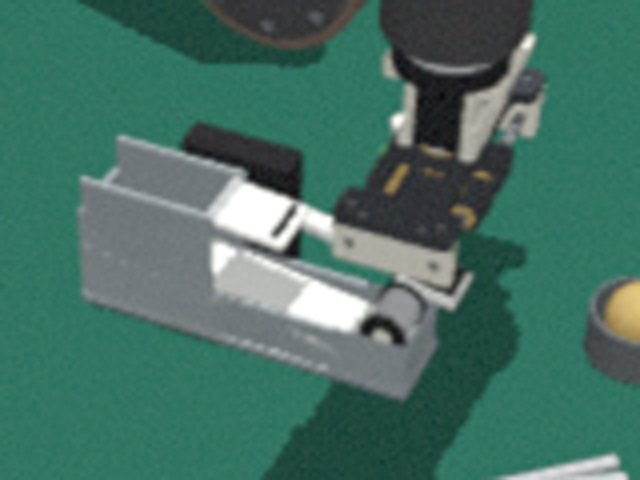

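The lid is fully open (260,210) and the reel lies at the stop (395,315). I'll hold a little longer, then ease the lever up at 15 mm/s.

```bash
python3 -m jog '[[[0,0,0],[0,0,0]],[[0,0,0],[0,0,0]],[[0,0,0],[0,0,0]],[[0,0,0],[0,0,0]],[[0,0,0],[0,0,0]]]'
python3 -m jog '[[[0,0,-0.01],[0,0,0]],[[0,0,-0.02],[0,0,0]],[[0,0,-0.03],[0,0,0]],[[0,0,-0.04],[0,0,0]],[[0,0,-0.05],[0,0,0]]]'
python3 -m jog '[[[0,0,-0.01],[0,0,0]],[[0,0,-0.02],[0,0,0]],[[0,0,-0.03],[0,0,0]],[[0,0,-0.04],[0,0,0]],[[0,0,-0.05],[0,0,0]]]'
python3 -m jog '[[[0,0,-0.01],[0,0,0]],[[0,0,-0.02],[0,0,0]],[[0,0,-0.03],[0,0,0]],[[0,0,-0.04],[0,0,0]],[[0,0,-0.05],[0,0,0]]]'
python3 -m jog '[[[0,0,-0.01],[0,0,0]],[[0,0,-0.02],[0,0,0]],[[0,0,-0.03],[0,0,0]],[[0,0,-0.04],[0,0,0]],[[0,0,-0.05],[0,0,0]]]'
```

```text
time_s: 5.25
eef_pos: [0.478, -0.3028, 0.0435]
ee_rot: [-179.9, 0.2, 171.1]
wrist_force: [-8.3, 6.2, 27.2]
width: 0.0005
grip_force: 14.1
time_s: 5.75
eef_pos: [0.4773, -0.3025, 0.0487]
ee_rot: [-180.0, 0.0, 171.1]
wrist_force: [-1.7, 0.7, 5.1]
width: 0.0005
grip_force: 2.8
time_s: 6.25
eef_pos: [0.4767, -0.3025, 0.056]
ee_rot: [180.0, -0.0, 171.0]
wrist_force: [-3.1, 0.5, 4.6]
width: 0.0002
grip_force: 2.5
time_s: 6.75
eef_pos: [0.4769, -0.3025, 0.0637]
ee_rot: [180.0, 0.0, 171.0]
wrist_force: [-4.0, 0.4, 4.2]
width: 0.0002
grip_force: 2.3
time_s: 7.25
eef_pos: [0.4772, -0.3025, 0.0712]
ee_rot: [-180.0, 0.0, 171.1]
wrist_force: [-2.3, 0.3, 3.7]
width: 0.0004
grip_force: 1.8
```

Another 21 mm to contact release at about 0.092, then retreat.

```bash
python3 -m jog '[[[0,0,-0.01],[0,0,0]],[[0,0,-0.02],[0,0,0]],[[0,0,-0.03],[0,0,0]],[[0,0,-0.04],[0,0,0]],[[0,0,-0.05],[0,0,0]]]'
python3 -m jog '[[[0,0,-0.01],[0,0,0]],[[0,0,-0.02],[0,0,0]],[[0,0,-0.03],[0,0,0]],[[0,0,-0.04],[0,0,0]],[[0,0,-0.05],[0,0,0]]]'
python3 -m jog '[[[0,0,-0.01],[0,0,0]],[[0,0,-0.02],[0,0,0]],[[0,0,-0.03],[0,0,0]],[[0,0,-0.04],[0,0,0]],[[0,0,-0.05],[0,0,0]]]'
python3 -m jog '[[[0,0,-0.01],[0,0,0]],[[0,0,-0.02],[0,0,0]],[[0,0,-0.03],[0,0,0]],[[0,0,-0.04],[0,0,0]],[[0,0,-0.05],[0,0,0]]]'
```

```text
time_s: 7.75
eef_pos: [0.4777, -0.3026, 0.079]
ee_rot: [-180.0, 0.1, 171.1]
wrist_force: [1.4, -0.8, 3.0]
width: 0.0004
grip_force: 1.5
time_s: 8.25
eef_pos: [0.4771, -0.3025, 0.0862]
ee_rot: [-180.0, 0.0, 171.0]
wrist_force: [3.0, 0.3, 1.6]
width: 0.0
grip_force: 1.2
time_s: 8.75
eef_pos: [0.4766, -0.3024, 0.0935]
ee_rot: [180.0, -0.0, 171.0]
wrist_force: [-0.5, -0.6, 1.3]
width: 0.0005
grip_force: 0.0
time_s: 9.25
eef_pos: [0.4767, -0.3025, 0.1011]
ee_rot: [180.0, -0.0, 171.0]
wrist_force: [-0.5, -0.6, 0.2]
width: 0.0004
grip_force: 0.0
```

```bash
python3 -m jog '[[[0,0,-0.1],[0,0,0]],[[0,0,-0.3],[0,0,0]],[[0,0,-0.5],[0,0,0]],[[0,0,-0.7],[0,0,0]],[[0,0,-0.8],[0,0,0]]]'
python3 -m jog '[[[0,0,0],[0,0,0]],[[0,0,0],[0,0,0]],[[0,0,0],[0,0,0]],[[0,0,0],[0,0,0]],[[0,0,0],[0,0,0]]]'
python3 - <<'E'
from h import *
im,d,W=cloud("side"); a=cv2.resize(im[110:230,260:420],None,fx=4,fy=4,interpolation=2)
cv2.imwrite("pics/s3.png",a[...,::-1]); plan([.475,-.302,.092])
E
```

```text
time_s: 9.75
eef_pos: [0.4777, -0.3029, 0.2241]
ee_rot: [-180.0, 0.2, 171.1]
wrist_force: [0.4, -0.9, -0.2]
width: 0.0004
grip_force: 0.0
time_s: 10.25
eef_pos: [0.4766, -0.3024, 0.2203]
ee_rot: [180.0, -0.1, 171.0]
wrist_force: [-0.0, 0.1, 0.4]
width: 0.0004
grip_force: 0.0
t 10.3 tcp [ 0.4767 -0.3024  0.2204] [ 1.7999e+02 -7.0000e-02  1.7105e+02] F [-0.36 -0.63  0.64] shift [0.011 0.001 0.856] turn [ 0.     -0.0004  0.0003]
```

View pics/s3.png

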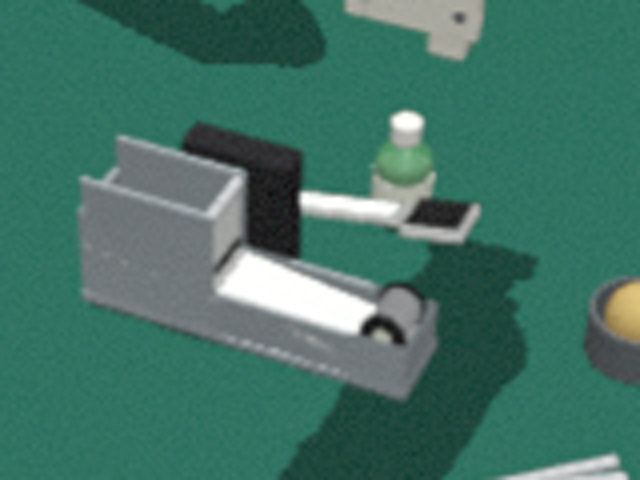

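The lid is shut (235,205), the lever is up (440,215), the reel is at the stop (397,315), the bottle is in place and the hand is clear.

```bash
python3 -c "
from cell import job
print(job.finish_job())"
```

```text
the job is handed in; nothing more can be done
None
```

I handed the job in: the wide lever was pressed fully, the reel rolled to the front stop, and the lever was eased up at about 15 mm/s; in the last picture the lid is shut and the hand is clear, but no verdict was returned.

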